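# Refit a radio's push knob on its D-shaft and hold it in

### The job

The loose black knob has come off the wooden radio: pick it up by its grip bar, turn it so that its nose points the same way as the tab under the bare steel D-shaft, and push it fully home on that shaft. Then press the knob and its sprung shaft all the way in and finish like that, with the gripper still holding the knob and still pressing it in. Leave the tumbler, the plant pot, the lunch box and the pen where they are.

Things in the scene. Friction and masses are not known exactly. Their poses are not given: they have to be found in the camera images.
- knob_grip (a point): Loose black knob, 60 g, standing hole down on the clear mat (3 mm thick): round skirt 44 mm across, 18 high, with a grip bar 14 wide, 47 long, 24 high on it. Point: middle of the bar, on the knob's axis, 30 mm above its underside, 12 above the skirt. x along the bar to its nose (that end's last 11 mm is only 7 wide), z up. Fingers close across the 14 mm and stay above the skirt.
- knob_nose (a point): Outer end of the loose knob's nose, 26 mm from the knob's axis along +x, 30 mm above its underside; axes as knob_grip. The knob's underside has a D-shaped hole 14.4 mm in diameter, 15 mm deep, its flat 2 mm from the axis on the nose side.
- spindle_top (a point): Tip centre of the bare upright steel D-shaft, 119 mm above the desk: 13 mm diameter, flat 1.5 mm off the axis on its +x side, top 2 mm bevelled. It stands 13 mm proud of a 40 mm collar whose 9 mm wide tab reaches 32 mm from the axis along +x. z up. It does not turn. Knob home: underside on the collar, knob_grip 17 mm above this point, both x alike.
- radio: Wooden radio, 240 mm along its y, 150 mm along x, top 90 mm above the desk; it does not move. On its top, 60 mm either side of its centre along y, stand the bare D-shaft and the fitted knob, either way round. Origin: centre of its underside.
- fitted_knob: The radio's other knob, like the loose one and still fitted, its top 144 mm above the desk; leave it. Origin on its axis at the radio's top; x towards its nose.
- spindle (a joint): How far the D-shaft, with its collar and tab, is pressed in, in m: 0 at rest, 0.006 at the stop. A spring pushes it out: about 4 N at the start, 7.5 N at the stop; it comes up again when let go.
- tumbler: Glass tumbler, 72 mm across, 110 mm high, bystander; origin at the centre of its underside.
- plant_pot: Green pot with a small plant, 96 mm across, about 165 mm high, bystander; origin at the centre of its underside.
- lunch_box: Yellow lunch box, 176 x 126 x 61 mm, bystander; origin at the centre of its underside.
- pen: Silver pen lying on the mat, 130 mm long along its x, 9 mm thick, bystander; origin at the centre of its underside.

How it is judged:
By the outcome, as a careful person would: the job done as asked, in the order asked, and still so for the second after the job is handed in, while the arm keeps its last pose, push and grip.
It also fails if it takes over 45 s, if anything falls off the work surface, if the arm or the gripper's body presses on something with over 40 N, if the wrist force passes 120 N, or if a joint passes its speed limit or range.

### The arm

A 7-joint arm with a two-finger parallel gripper is mounted at the origin on the work surface. World frame = base frame: x ahead of the robot, y to its left, z up, the work surface at z = 0. Lengths are in m, angles in rad, forces in N, time in s.
With the tool pointing down it reaches from about 0.35 to 0.9 m from the base axis. Payload 8.1 kg.
Tool frame: the origin (TCP) lies midway between the tips of the shut fingers; the grasp point (between the pads) lies 19 mm behind it; z points along the fingers, y is the line along which they close (so a half turn about z gives the same grasp; the last joint's range is limited). The gripper opens to 92 mm and grips with 3 to 60 N. Pads are 19 mm wide; open, the fingers measure 130 mm over their backs; the gripper's body (75 mm by 190 mm) begins 47 mm behind the grasp point.
Start: joints at [-0.103, 0.434, 0.025, 1.573, -0.012, 1.134, -0.075], TCP at [0.625, -0, 0.227] pointing down, gripper open.
Joint ranges: [-2.62, 2.62], [-0.44, 2.09], [-1.27, 1.32], [0.08, 2.57], [-1.32, 4.46], [0.12, 2], [-2.74, 2.74]. Speed limits (rad/s): [2.22, 2.22, 3.01, 3.01, 3.14, 3.14, 3.14].

### API

Orientations are given as a rotation vector (axis times angle).
In Python, from cell import readout, get_image, calibration, ticket gives the robot as it stands. The module is installed in compiled form; this text tells all that it offers.
- The arm moves only by the tool move_arm, never from a script. Its argument "series" is a list of rows, each a list of 6 numbers: the shift along the world's x, y, z as a fraction of full scale, then the turn, a rotation vector about the world's x, y, z as a fraction of full scale. A call has 1 to 5 rows; each row is the pose to reach, as a shift and turn from the pose commanded when the call began; what a row does not reach only later rows make up. Full scale, the value 1, is 0.75 m for a shift and 60 degrees for a turn. A row lasts 1/10 s, in which the tool goes at most 50 mm and 8.59 degrees, less where a joint would pass 70% of its speed; a pose out of reach is approached as far as the arm can. A call with a number of a shift or a turn outside -1 to 1 is refused whole. A call with a gripper value outside its range is refused whole. "claw" is the opening, from -1 (shut) to 1 (fully open), so that 0 is half open, set as the call begins (left out, the last holds). The fingers move at their own pace and stop on an object; "squeeze" is the grip in N (left out, the last holds). Time passes only in rows, so rows that repeat a pose let the fingers close. It gives the time, the measured TCP pose, the force, the opening and the grip force at its end, in the units of the state.
- readout.observe(): the state, without advancing time (a new reading comes with each control period).
- get_image(name): name is "scene" or "side" or "wrist"; returns (picture, depth): 384x512x3 uint8, red, green, blue; 384x512 float32, m along the optical axis (not along the pixel's ray), 0 where there is no reading.
- calibration(name): a dict with "fx", "fy", "cx", "cy" (pixels), "k1" (the pictures are not rectified: a ray, as slopes to the right and down, at radius r is drawn at 1 + k1 r^2 times it, then the intrinsics apply), "view" (4x4, takes a point from world to camera coordinates); the wrist camera has in their place "mount" (4x4, takes a point from camera to tool coordinates, whose origin is the TCP and whose axes are the flange's). Camera axes: x right, y down, z forward; pixel columns grow to the right and rows downward; lengths in m; the calibration is good to about 2 mm. A picture is of the moment at which its call begins: read the wrist's pose just before it. calibration takes no time and is no camera call.
- ticket.sign_off(): hands the job in; it is judged then, once.
The state is a dict: "clock": time; "joints": joint angles; "dq": joint speeds; "joint_efforts": joint torques, N m; "position": TCP position; "ee_rot": TCP orientation; "force": force on the tool from outside, world axes, zero at the start; "ft_torque": the same for the moment, N m; "width": opening from 0.0 (shut) to 1.0 (fully open); "gripper_force": force on a finger pad.
Only numpy, scipy, OpenCV 4.12 (cv2) and the standard library are available. Lean on these libraries where they do the work, as an engineer would, in place of code of your own. Each camera call takes 0.05 s, during which the arm holds its last target. There are 200 camera calls.

## Working session

There is one attempt and no reset: what is moved stays moved. The work goes in short steps, Python scripts to look and compute and a tool call to move; the robot and the scene stay as the last step left them, time stands still between calls to the robot, and variables do not carry over. Pictures are saved under pics/ and viewed, at most 10 in all, crops included, and the job is handed in when it is done.

Besides the shell and the picture viewer there is one more tool, called after ">>>" as name([rows], argument=value, ...), one row to a line, values as JSON. move_arm: Moves the arm, as the interface text tells. Shift numbers are shares of 0.75 m and turn numbers shares of 60 degrees, none past 1 either way. Its arguments: {"type":"object","properties":{"series":{"type":"array"},"claw":{"type":"number"},"squeeze":{"type":"number"}},"required":["series"]}

```bash
mkdir -p pics; cat > h.py <<'E'
import numpy as np, cv2
from scipy.spatial.transform import Rotation as R
from cell import readout,get_image,calibration,ticket
def cloud(name):
    s=readout.observe(); im,d=get_image(name); c=calibration(name)
    v,u=np.mgrid[0:384,0:512].astype(np.float64)
    K=np.array([[c['fx'],0,c['cx']],[0,c['fy'],c['cy']],[0,0,1.]])
    p=cv2.undistortPoints(np.stack([u,v],-1).reshape(-1,1,2),K,np.array([c['k1'],0,0,0.])).reshape(384,512,2)
    P=np.concatenate([p*d[...,None],d[...,None]],-1).astype(float)
    if 'view' in c: T=np.linalg.inv(np.array(c['view']))
    else:
        T=np.eye(4);T[:3,:3]=R.from_rotvec(s['ee_rot']).as_matrix();T[:3,3]=s['position'];T=T@np.array(c['mount'])
    W=P@T[:3,:3].T+T[:3,3]; W[d<=0]=np.nan
    return im,d,W
E
python3 - <<'E'
from h import *
s=readout.observe();print(s)
a=[]
for n in ['scene','side','wrist']:
    im,d,W=cloud(n); np.savez('/tmp/'+n,im=im,W=W); cv2.imwrite('pics/%s0.png'%n,im[...,::-1]); print(n,{k:np.round(v,3).tolist() for k,v in calibration(n).items()})
E
```

```text
{'clock': 0.0, 'joints': array([-0.10261268,  0.43519784,  0.0249597 ,  1.57404548, -0.01159724,
        1.13399849, -0.07507508]), 'dq': array([ 0.00025152,  0.00141142,  0.00081613, -0.00136845,  0.00061838,
       -0.00154144,  0.00021162]), 'joint_efforts': array([ 3.89017032e-04, -6.67853522e+01,  9.84863900e-01, -3.14464223e+01,
       -6.05165795e-02,  4.27553023e-02,  1.12382318e-04]), 'position': array([ 6.24516112e-01, -4.02023459e-05,  2.25980399e-01]), 'ee_rot': array([-2.22077926e+00, -2.22073827e+00,  1.81210545e-03]), 'force': array([ 1.49883317, -0.02238882,  0.21865521]), 'ft_torque': array([-0.00692434, -0.00360815,  0.00405112]), 'gripper_force': 0.0, 'width': 1.002137988220961}
scene {'fx': 432.009, 'fy': 432.009, 'cx': 254.576, 'cy': 190.819, 'k1': -0.098, 'view': [[-0.052, 0.999, -0.01, -0.031], [0.536, 0.02, -0.844, -0.239], [-0.843, -0.049, -0.536, 1.771], [0.0, 0.0, 0.0, 1.0]]}
side {'fx': 350.755, 'fy': 350.755, 'cx': 252.326, 'cy': 189.192, 'k1': 0.023, 'view': [[0.993, -0.121, 0.002, -0.618], [-0.084, -0.703, -0.706, 0.188], [0.086, 0.7, -0.708, 0.911], [0.0, 0.0, 0.0, 1.0]]}
wrist {'fx': 333.437, 'fy': 333.437, 'cx': 252.955, 'cy': 187.744, 'k1': -0.019, 'mount': [[-0.0, -0.964, -0.266, 0.072], [1.0, -0.0, -0.0, 0.001], [0.0, -0.266, 0.964, -0.158], [0.0, 0.0, 0.0, 1.0]]}
```

View pics/scene0.png

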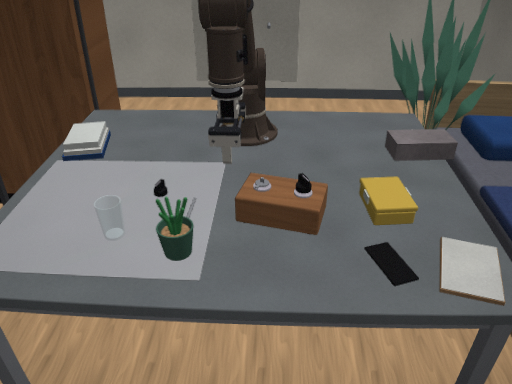

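View pics/wrist0.png

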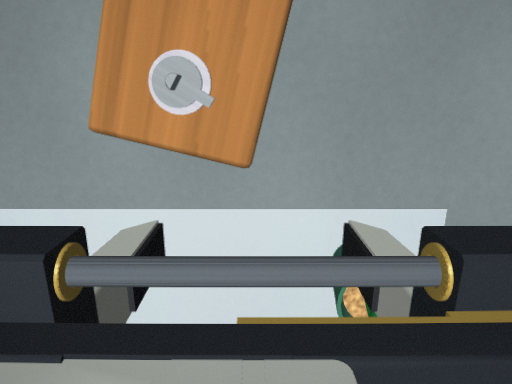

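The scene view shows the loose knob at about (160,188), between the tumbler (110,217) and the pot (176,238), and the bare shaft at (262,184) on the radio. In the wrist view the shaft is at (175,82) and its tab points to about (208,100).

```bash
python3 - <<'E'
from h import *
for n,(x0,x1,y0,y1) in {'scene':(145,175,172,200)}.items():
    z=np.load('/tmp/%s.npz'%n);W=z['W'];im=z['im'];
    print(np.round(W[180:196:3,152:170:3],3).tolist())
S=np.load('/tmp/side.npz');W=S['W'];im=S['im'];
m=(im.max(-1)<60)&(W[...,2]>.008)&(W[...,2]<.06)&(W[...,1]<-.02)&(W[...,0]>.4)&(W[...,0]<.9)
n,l,st,c=cv2.connectedComponentsWithStats(m.astype(np.uint8))
for i in range(1,n):
    if st[i,4]>15: print('side',st[i],W[l==i].min(0),W[l==i].max(0))
w=np.load('/tmp/wrist.npz')['W']
for u,v in [(172,80),(168,80),(178,84),(208,100),(165,95),(180,100),(150,82),(130,120)]: print(u,v,np.round(w[v,u],4))
m=(w[...,2]>.112)&(w[...,1]>.03)&(w[...,2]<.125);print(m.sum(),w[m].mean(0), w[m].min(0),w[m].max(0))
E
```

```text
[[[0.4, -0.294, 0.007], [0.393, -0.286, 0.003], [0.393, -0.275, 0.004], [0.465, -0.242, 0.047], [0.393, -0.255, 0.003], [0.387, -0.246, 0.0]], [[0.414, -0.291, 0.004], [0.416, -0.28, 0.006], [0.481, -0.248, 0.046], [0.475, -0.24, 0.042], [0.414, -0.25, 0.005], [0.413, -0.24, 0.004]], [[0.436, -0.285, 0.006], [0.497, -0.254, 0.045], [0.489, -0.247, 0.039], [0.479, -0.241, 0.033], [0.461, -0.237, 0.022], [0.428, -0.237, 0.002]], [[0.452, -0.281, 0.004], [0.497, -0.256, 0.033], [0.491, -0.248, 0.03], [0.484, -0.241, 0.025], [0.479, -0.232, 0.022], [0.452, -0.231, 0.006]], [[0.469, -0.276, 0.004], [0.491, -0.259, 0.018], [0.495, -0.248, 0.021], [0.494, -0.239, 0.021], [0.486, -0.232, 0.016], [0.468, -0.227, 0.004]], [[0.49, -0.271, 0.006], [0.487, -0.262, 0.004], [0.495, -0.249, 0.01], [0.498, -0.239, 0.012], [0.486, -0.233, 0.004], [0.487, -0.223, 0.005]]]
side [298 268  31  20 236] [ 0.71473522 -0.1772043   0.00988481] [ 0.78170067 -0.13654675  0.05978342]
side [195 323  12   4  24] [ 0.47056588 -0.25000835  0.02058202] [ 0.49358781 -0.22974707  0.04701824]
side [188 324  22  20 279] [ 0.45492165 -0.26938729  0.00872516] [ 0.49936223 -0.24059841  0.04811299]
172 80 [0.564  0.0831 0.1187]
168 80 [0.5611 0.083  0.1196]
178 84 [0.5658 0.0805 0.1066]
208 100 [0.5893 0.0681 0.1067]
165 95 [0.5544 0.0721 0.1052]
180 100 [0.5666 0.0681 0.1063]
150 82 [0.5399 0.0826 0.0945]
130 120 [0.5189 0.0513 0.0909]
179 [0.56347392 0.08261409 0.11801549] [0.5579879  0.07576414 0.11202592] [0.56882168 0.08824217 0.12042956]
```

View pics/side0.png

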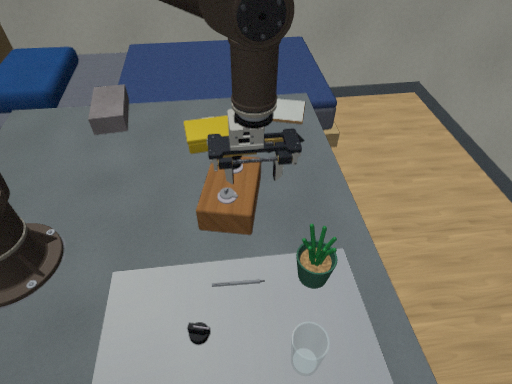

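The side view shows the loose knob at (199,332) with the pen above it at (238,283). The pot (316,265) and tumbler (309,345) are clear of the approach.

>>> move_arm([
  [-0.196,-0.424,-0.08,0,0,0],
  [-0.196,-0.424,-0.08,0,0,0],
  [-0.196,-0.424,-0.08,0,0,0],
  [-0.196,-0.424,-0.08,0,0,0],
  [-0.196,-0.424,-0.08,0,0,0],
], claw=1)

```text
clock: 0.65
position: [0.5205, -0.2252, 0.1842]
ee_rot: [2.221, 2.222, -0.0]
force: [1.1, -0.0, -0.4]
width: 1.002
gripper_force: 0.0
```

>>> move_arm([
  [-0.057,-0.124,-0.023,0,0,0],
  [-0.057,-0.124,-0.023,0,0,0],
  [-0.057,-0.124,-0.023,0,0,0],
])

```text
clock: 0.95
position: [0.4736, -0.3239, 0.1663]
ee_rot: [-2.232, -2.21, 0.007]
force: [0.7, -0.4, 0.3]
width: 1.001
gripper_force: 0.0
```

```bash
cat >> h.py <<'E'
def knob(W,zb,x,y,r=.04):
    m=(np.hypot(W[...,0]-x,W[...,1]-y)<r)
    t=m&(W[...,2]>zb+.034)&(W[...,2]<zb+.046)   # bar top
    rect=cv2.minAreaRect(W[t][:,:2].astype(np.float32)*1000)
    return t,rect
E
python3 - <<'E'
from h import *
print(readout.observe()['position'])
im,d,W=cloud('wrist'); cv2.imwrite('pics/w1.png',cv2.resize(im,(768,576))[...,::-1])
t,rect=knob(W,.003,.478,-.248); print(t.sum(),rect,cv2.boxPoints(rect)); vs,us=np.where(t);print(us.min(),us.max(),vs.min(),vs.max(),np.median(W[t][:,2]))
P=W[t][:,:2];c=np.array(rect[0])/1000
vv=np.linalg.svd(P-P.mean(0),full_matrices=False)[2][0];a=(P-c)@vv;b=(P-c)@[-vv[1],vv[0]]
print(vv,np.degrees(np.arctan2(vv[1],vv[0])))
for lo in np.arange(-.03,.03,.004):
    k=(a>lo)&(a<lo+.004)
    if k.any():print(round(lo,3),k.sum(),b[k].min(),b[k].max())
E
```

```text
[ 0.47362899 -0.32386804  0.1662571 ]
912 ((478.29998779296875, -247.64454650878906), (14.02285099029541, 46.36575698852539), 74.96600341796875) [[ 454.09192 -248.40253]
 [ 498.87067 -260.42944]
 [ 502.50806 -246.88657]
 [ 457.7293  -234.85965]]
228 285 74 101 0.04487332242646788
[ 0.96565602 -0.25982389] -15.059612526786669
-0.026 20 -0.0064567689858526685 0.006279644221089312
-0.022 89 -0.006960126741630138 0.006591185716538799
-0.018 90 -0.006909756906241081 0.006894157406049294
-0.014 90 -0.006851142194460225 0.006989083222424145
-0.01 92 -0.00701543994014459 0.006989099702609773
-0.006 89 -0.006963699458208708 0.006989241334944217
-0.002 92 -0.006863944423582923 0.006950196429149956
0.002 88 -0.007009842963758064 0.0070136077647755144
0.006 90 -0.006964858248253645 0.006840353883630867
0.01 69 -0.006906812262738761 0.006875606591824867
0.014 46 -0.0035541078228076136 0.0034257290571874078
0.018 46 -0.003502799323979752 0.0033454897023118143
0.022 11 -0.002891664064040772 0.0027961906511113715
```

View pics/w1.png

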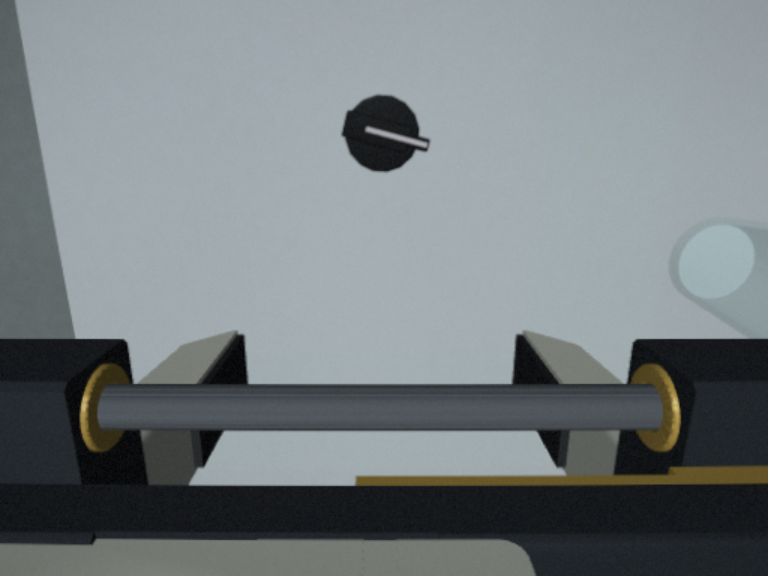

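The knob is at about (382,133) in the enlarged wrist view with its nose to the right and slightly down, so the nose points along -15° in the world. Its axis works out at (0.476,-0.247).

Next I turn the tool +75° and go above it.

>>> move_arm([
  [0,0.095,-0.08,0,0,0.715],
  [0,0.095,-0.08,0,0,0.715],
  [0,0.095,-0.08,0,0,0.715],
  [0,0.095,-0.08,0,0,0.715],
  [0,0.095,-0.08,0,0,0.715],
])

```text
clock: 1.5
position: [0.4795, -0.2436, 0.1071]
ee_rot: [-1.243, -2.885, -0.001]
force: [-0.5, -0.1, 0.0]
width: 1.001
gripper_force: 0.0
```

>>> move_arm([
  [0,0,0,0,0,0.535],
  [0,0,0,0,0,0.535],
  [0,0,0,0,0,0.535],
  [0,0,0,0,0,0.535],
  [0,0,0,0,0,0.535],
])

```text
clock: 2.0
position: [0.4794, -0.2443, 0.1073]
ee_rot: [0.405, 3.115, 0.001]
force: [-1.2, 0.0, -0.0]
width: 1.002
gripper_force: 0.0
```

>>> move_arm([
  [0,0,0,0,0,0],
  [0,0,0,0,0,0],
  [0,0,0,0,0,0],
])

```text
clock: 2.3
position: [0.479, -0.2452, 0.1073]
ee_rot: [0.412, 3.114, 0.0]
force: [0.2, -0.1, -1.1]
width: 0.997
gripper_force: 0.0
```

```bash
cat >> h.py <<'E'
def st():
    s=readout.observe();M=R.from_rotvec(s['ee_rot']).as_matrix()
    print(np.round(s['position'],4),'yaw y-axis',np.degrees(np.arctan2(M[1,1],M[0,1])).round(2),'z',M[:,2].round(4),'F',s['force'].round(1),'T',s['ft_torque'].round(2),'w',s['width'],s['gripper_force'],s['clock'],s['joints'][-1])
E
python3 - <<'E'
from h import *
st();st()
im,d,W=cloud('wrist'); cv2.imwrite('pics/w2.png',im[...,::-1])
m=(W[...,2]>.037)&(W[...,2]<.05)&(np.hypot(W[...,0]-.476,W[...,1]+.247)<.04);print(m.sum()); 
r=cv2.minAreaRect(W[m][:,:2].astype(np.float32)*1000);print(r)
# radio-shaft re-fit from initial wrist image
w=np.load('/tmp/wrist.npz')['W']
E
```

```text
[ 0.479  -0.2452  0.1073] yaw y-axis 74.92 z [ 1.e-04  0.e+00 -1.e+00] F [ 0.2 -0.1 -1.1] T [ 0.09 -0.12 -0.02] w 0.9970606691101379 0.0 2.3 1.5410491311720107
[ 0.479  -0.2452  0.1073] yaw y-axis 74.92 z [ 1.e-04  0.e+00 -1.e+00] F [ 0.2 -0.1 -1.1] T [ 0.09 -0.12 -0.02] w 0.9970606691101379 0.0 2.3 1.5410491311720107
1188
((477.6868591308594, -248.071044921875), (13.816890716552734, 46.46997833251953), 75.07040405273438)
```

>>> move_arm([
  [-0.005,-0.003,-0.04,0,0,0],
  [-0.005,-0.003,-0.08,0,0,0],
  [-0.005,-0.003,-0.112,0,0,0],
  [-0.005,-0.003,-0.112,0,0,0],
  [-0.005,-0.003,-0.112,0,0,0],
])

```text
clock: 2.85
position: [0.4752, -0.2475, 0.0235]
ee_rot: [-0.41, -3.114, -0.0]
force: [-0.3, -0.5, 0.0]
width: 1.0
gripper_force: 0.0
```

>>> move_arm([
  [0,0,0,0,0,0],
  [0,0,0,0,0,0],
  [0,0,0,0,0,0],
  [0,0,0,0,0,0],
  [0,0,0,0,0,0],
], claw=-1, squeeze=25)

```text
clock: 3.35
position: [0.4752, -0.2478, 0.0236]
ee_rot: [0.41, 3.114, -0.0]
force: [-0.3, -0.2, 0.4]
width: 0.613
gripper_force: 0.0
```

>>> move_arm([
  [0,0,0,0,0,0],
  [0,0,0,0,0,0],
  [0,0,0,0,0,0],
])

```text
clock: 3.65
position: [0.4751, -0.2477, 0.0232]
ee_rot: [-0.41, -3.115, -0.0]
force: [-0.3, -0.4, 0.9]
width: 0.347
gripper_force: 0.0
```

>>> move_arm([
  [0,0,0,0,0,0],
  [0,0,0,0,0,0],
  [0,0,0,0,0,0],
  [0,0,0,0,0,0],
])

```text
clock: 4.05
position: [0.4751, -0.2477, 0.0233]
ee_rot: [-0.41, -3.115, -0.0]
force: [0.0, 0.0, -0.3]
width: 0.153
gripper_force: 25.0
```

>>> move_arm([
  [0,0,0.02,0,0,0],
  [0,0,0.07,0,0,0],
  [0,0,0.13,0,0,0],
  [0,0,0.19,0,0,0],
  [0,0,0.25,0,0,0],
])

```text
clock: 4.55
position: [0.4747, -0.2475, 0.2126]
ee_rot: [-0.41, -3.115, -0.0]
force: [1.5, -0.4, -0.1]
width: 0.151
gripper_force: 25.0
```

>>> move_arm([
  [0.04,0.05,0.03,0,0,0],
  [0.08,0.1,0.03,0,0,0],
  [0.12,0.16,0.03,0,0,0],
  [0.16,0.21,0.03,0,0,0],
  [0.2,0.26,0.03,0,0,0],
])

```text
clock: 5.05
position: [0.6253, -0.0518, 0.2334]
ee_rot: [0.411, 3.114, -0.0]
force: [1.7, -1.1, -0.4]
width: 0.149
gripper_force: 25.0
```

>>> move_arm([
  [0.03,0.15,0,0,0,0],
  [0.03,0.15,0,0,0,0],
  [0.03,0.15,0,0,0,0],
  [0.03,0.15,0,0,0,0],
  [0.03,0.15,0,0,0,0],
])

```text
clock: 5.55
position: [0.6469, 0.0581, 0.233]
ee_rot: [-0.41, -3.114, 0.002]
force: [-0.9, -1.2, -1.1]
width: 0.153
gripper_force: 25.0
```

```bash
python3 - <<'E'
from h import *
st()
im,d,W=cloud('wrist'); cv2.imwrite('pics/w3.png',cv2.resize(im,(768,576))[...,::-1]); np.savez('/tmp/w3',im=im,W=W)
m=(W[...,2]>.115)&(W[...,2]<.123)&(np.hypot(W[...,0]-.562,W[...,1]-.082)<.02)
print(m.sum(),cv2.minEnclosingCircle(W[m][:,:2].astype(np.float32)*1000),np.median(W[m][:,2]))
E
```

```text
[0.6469 0.0581 0.233 ] yaw y-axis 74.98 z [-6.0e-04 -1.1e-03 -1.0e+00] F [-0.9 -1.2 -1.1] T [ 0.05 -0.06 -0.01] w 0.1529593459180247 24.999639093875885 5.55 0.994345469576486
135 ((563.8524169921875, 82.01393127441406), 6.360144138336182) 0.1186923686209006
```

View pics/w3.png

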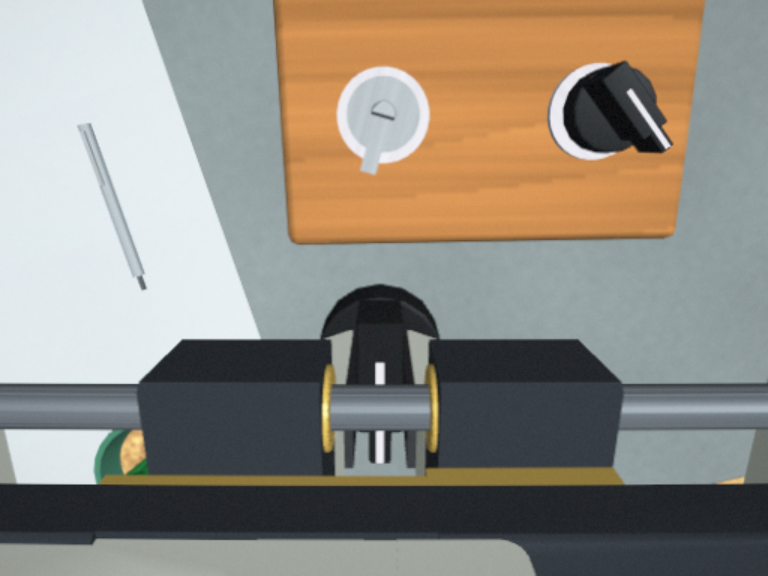

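The wrist view shows the shaft tip at (383,110) with its tab towards (370,170), the fitted knob at (615,110) and the pen at left. The loose knob is held straight between the fingers with its skirt around (380,310).

Now I fit the collar and tab, and the held skirt, with the same camera.

```bash
cat >> h.py <<'E'
from scipy.optimize import least_squares
def circ(P,r):
    f=lambda c:np.hypot(P[:,0]-c[0],P[:,1]-c[1])-r
    s=least_squares(f,P.mean(0),loss='soft_l1',f_scale=.0005);return s.x,np.sqrt(np.mean(s.fun**2))
E
python3 - <<'E'
from h import *
z=np.load('/tmp/w3.npz');W=z['W']
near=np.hypot(W[...,0]-.563,W[...,1]-.082)<.045
m=near&(W[...,2]>.1025)&(W[...,2]<.110)
edge=m&~cv2.erode((near&(W[...,2]>.1025)).astype(np.uint8),np.ones((3,3),np.uint8)).astype(bool)
P=W[edge][:,:2];c=np.array([.563,.082])
for _ in range(5):
    r=np.hypot(*(P-c).T); k=(r>.017)&(r<.0215); c,e=circ(P[k],.0196)
print('collar c',c,e,k.sum(),'z',np.median(W[m][:,2]))
Q=W[m][:,:2]-c;r=np.hypot(*Q.T);k=(r>.0225)&(r<.034);t=Q[k].mean(0);print('tab',k.sum(),r.max(),np.degrees(np.arctan2(t[1],t[0])))
q=near&(W[...,2]>.115)&(W[...,2]<.123);tip=W[q][:,:2]-c;print('tip mean',tip.mean(0),np.hypot(*tip.T).max(),np.median(W[q][:,2]))
f=tip.mean(0);print('tip dir (opposite flat)',np.degrees(np.arctan2(-f[1],-f[0])))
# held knob
p=np.array([.6469,.0581,.233]);V=W-p; th=np.radians(74.98-90); a=V[...,0]*np.cos(th)+V[...,1]*np.sin(th); b=-V[...,0]*np.sin(th)+V[...,1]*np.cos(th)
h=(abs(V[...,2]+.0023)<.004)&(abs(a)<.05)&(abs(b)<.03)
print('skirt top n',h.sum(), np.median(V[...,2][h]), a[h].min(), a[h].max(), b[h].min(), b[h].max())
u=(V[...,2]>-.03)&(V[...,2]<.03)&(abs(a)<.05)&(abs(b)<.03)
print('hist z',np.histogram(V[...,2][u],bins=15))
v_,u_=np.where(h); 
H=np.stack([a[h],b[h]],1)
# outer far rim: per b bin min a
rim=[]
for lo in np.arange(-.02,.02,.002):
    k=(H[:,1]>=lo)&(H[:,1]<lo+.002)
    if k.sum()>2: rim.append([H[k,0].min(),lo+.001])
rim=np.array(rim);print(rim.round(4).tolist()); print('skirt center in (a,b)',circ(rim,.022))
# bar top
t=(V[...,2]>.018)&(V[...,2]<.026)&(abs(a)<.04)&(abs(b)<.0075);print('bar top',t.sum(),np.median(V[...,2][t]),a[t].min(),a[t].max(),b[t].min(),b[t].max())
E
```

```text
collar c [0.56432202 0.08194979] 0.0006439386711547919 192 z 0.10594337543324225
tab 123 0.03185088213005855 -31.186594991836518
tip mean [-0.00172977  0.00091615] 0.006530834212012742 0.1186923686209006
tip dir (opposite flat) -27.907299276315904
skirt top n 939 -0.002682932676605687 -0.021378949456693885 -0.005509396181077819 -0.02044378628006438 0.020582122675338217
hist z (array([  85,  113,  114,  122,  451,  447,  110,  150,  158,  156,  162,
        203, 1710,  126,  104]), array([-0.01906962, -0.01579953, -0.01252944, -0.00925934, -0.00598925,
       -0.00271915,  0.00055094,  0.00382104,  0.00709113,  0.01036122,
        0.01363132,  0.01690141,  0.02017151,  0.0234416 ,  0.0267117 ,
        0.02998179]))
[[-0.0107, -0.019], [-0.0143, -0.017], [-0.0161, -0.015], [-0.0174, -0.013], [-0.0186, -0.011], [-0.0193, -0.009], [-0.0205, -0.007], [-0.0206, -0.005], [-0.0211, -0.003], [-0.0214, -0.001], [-0.0214, 0.001], [-0.0211, 0.003], [-0.0205, 0.005], [-0.0203, 0.007], [-0.0195, 0.009], [-0.0184, 0.011], [-0.0173, 0.013], [-0.016, 0.015], [-0.0138, 0.017], [-0.0103, 0.019]]
skirt center in (a,b) (array([ 5.48783601e-04, -9.17096832e-05]), np.float64(0.0002171803243076483))
bar top 1718 0.021549531251118137 -0.02075492560594113 0.026535419683983465 -0.007423850771691338 0.007414352006831612
```

>>> move_arm([
  [-0.023,-0.017,-0.03,0,0,-0.1],
  [-0.023,-0.017,-0.057,0,0,-0.233],
  [-0.023,-0.017,-0.057,0,0,-0.233],
  [-0.023,-0.017,-0.057,0,0,-0.233],
  [-0.023,-0.017,-0.057,0,0,-0.233],
])

```text
clock: 6.1
position: [0.6307, 0.046, 0.1918]
ee_rot: [0.782, 3.041, 0.001]
force: [-0.1, -0.4, -1.1]
width: 0.151
gripper_force: 25.0
```

```bash
cat > fit.py <<'E'
from h import *
st(); s=readout.observe()
im,d,W=cloud('wrist'); cv2.imwrite('pics/w4.png',im[...,::-1]); np.savez('/tmp/w4',im=im,W=W,p=s['position'])
near=np.hypot(W[...,0]-.564,W[...,1]-.082)<.045
up=near&(W[...,2]>.1035)&(W[...,2]<.125)
edge=up&~cv2.erode(up.astype(np.uint8),np.ones((3,3),np.uint8)).astype(bool)
P=W[edge][:,:2];c=np.array([.564,.082])
for _ in range(6):
    r=np.hypot(*(P-c).T); k=(r>.017)&(r<.0215); c,e=circ(P[k],.0197)
print('collar',c,e,k.sum())
Q=W[up&(W[...,2]<.11)][:,:2]-c;r=np.hypot(*Q.T);k=(r>.022)&(r<.034)
rc=cv2.minAreaRect((Q[k]*1000).astype(np.float32));t=np.array(rc[0]);print('tab',k.sum(),rc,np.degrees(np.arctan2(t[1],t[0])))
B=r>.021
for lo in (.022,.025,.028):
    k=(r>lo)&(r<lo+.003);an=np.degrees(np.arctan2(Q[k,1],Q[k,0]));print(lo,an.min(),an.max(),(an.min()+an.max())/2)
q=near&(W[...,2]>.1165)&(W[...,2]<.123);tip=W[q][:,:2];rt=cv2.minAreaRect((tip*1000).astype(np.float32));print('tip',q.sum(),rt,cv2.boxPoints(rt).round(1).tolist())
E
python3 fit.py
```

```text
[0.6307 0.046  0.1918] yaw y-axis 61.15 z [ 1.9e-03  3.0e-04 -1.0e+00] F [-0.1 -0.4 -1.1] T [ 0.1  -0.01  0.03] w 0.15101628607635487 24.99993771314621 6.1 0.7804367410561553
collar [0.56433444 0.08207437] 0.0007746725705095231 238
tab 177 ((22.802078247070312, -13.876092910766602), (8.712571144104004, 9.438628196716309), 61.25813293457031) -31.322398298474333
0.022 -40.97205787055838 -20.596233308271717 -30.784145589415047
0.025 -41.258828530381436 -21.515727375868302 -31.38727795312487
0.028 -40.054248113052445 -22.415848029450604 -31.235048071251526
tip 198 ((561.5037841796875, 83.29549407958984), (12.031244277954102, 7.718243598937988), 60.867130279541016) [[555.2000122070312, 79.9000015258789], [561.9000244140625, 76.19999694824219], [567.7999877929688, 86.69999694824219], [561.0999755859375, 90.4000015258789]]
```

View pics/w4.png

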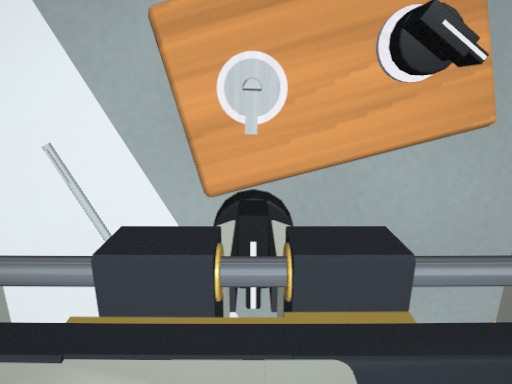

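The wrist view shows the shaft tip at (252,88), with the tab pointing straight down the image to (251,133) and the held knob nearly parallel to it. The fits put the tab at about -30.3° and the axis at about (0.564,0.082), so I go over it and stop 10 mm above the tip.

>>> move_arm([
  [-0.045,0.024,0,0,0,-0.024],
  [-0.0895,0.0484,-0.02,0,0,-0.024],
  [-0.0895,0.0484,-0.057,0,0,-0.024],
  [-0.0895,0.0484,-0.057,0,0,-0.024],
  [-0.0895,0.0484,-0.057,0,0,-0.024],
])

```text
clock: 6.65
position: [0.5635, 0.0823, 0.1487]
ee_rot: [0.824, 3.031, 0.0]
force: [0.6, -0.5, 0.3]
width: 0.148
gripper_force: 25.0
```

>>> move_arm([
  [0,0,0,0,0,0],
  [0,0,0,0,0,0],
])

```text
clock: 6.85
position: [0.564, 0.0824, 0.149]
ee_rot: [0.825, 3.029, 0.001]
force: [-0.4, -1.4, -0.0]
width: 0.153
gripper_force: 25.0
```

```bash
python3 - <<'E'
from h import *
st()
# side check: knob underside vs shaft
im,d,W=cloud('side'); c=im[140:240,180:300]; cv2.imwrite('pics/s5.png',cv2.resize(c,(720,600))[...,::-1])
E
```

```text
[0.564  0.0824 0.149 ] yaw y-axis 59.53 z [ 2.1e-03  4.0e-04 -1.0e+00] F [-0.4 -1.4 -0. ] T [ 0.06 -0.03 -0.02] w 0.15290117636686923 24.999841153621674 6.85 0.6547599148978406
```

>>> move_arm([
  [0,0,-0.006,0,0,0],
  [0,0,-0.01,0,0,0],
  [0,0,-0.013,0,0,0],
  [0,0,-0.016,0,0,0],
  [0,0,-0.016,0,0,0],
], squeeze=40)

```text
clock: 7.4
position: [0.5628, 0.0825, 0.1355]
ee_rot: [0.825, 3.031, -0.0]
force: [2.0, -0.5, -1.5]
width: 0.147
gripper_force: 40.0
```

>>> move_arm([
  [0,0,-0.002,0,0,0],
  [0,0,-0.004,0,0,0],
  [0,0,-0.004,0,0,0],
])

```text
clock: 7.7
position: [0.5629, 0.0826, 0.1327]
ee_rot: [0.824, 3.031, 0.0]
force: [3.2, -0.3, -2.2]
width: 0.149
gripper_force: 40.0
```

>>> move_arm([
  [0.0008,0,-0.002,0,0,0],
  [0.0008,0,-0.004,0,0,0],
  [0.0008,0,-0.005,0,0,0],
  [0.0008,0,-0.005,0,0,0],
])

```text
clock: 8.1
position: [0.563, 0.0826, 0.1288]
ee_rot: [-0.824, -3.031, 0.0]
force: [0.2, -0.9, -0.4]
width: 0.146
gripper_force: 40.0
```

```bash
python3 -c "
from h import *
st()"
```

```text
[0.563  0.0826 0.1288] yaw y-axis 59.58 z [-6.e-04 -1.e-04 -1.e+00] F [ 0.2 -0.9 -0.4] T [-0.11 -0.04  0.04] w 0.14627767988354445 39.99963998794556 8.1 0.6458278214146365
```

>>> move_arm([
  [0,0,-0.0015,0,0,0],
  [0,0,-0.003,0,0,0],
  [0,0,-0.0045,0,0,0],
  [0,0,-0.006,0,0,0],
  [0,0,-0.006,0,0,0],
])

```text
clock: 8.6
position: [0.5633, 0.0826, 0.1246]
ee_rot: [0.824, 3.031, -0.0]
force: [-1.1, -0.8, 4.2]
width: 0.155
gripper_force: 40.0
```

>>> move_arm([
  [0,0,-0.0015,0,0,0],
  [0,0,-0.003,0,0,0],
  [0,0,-0.004,0,0,0],
  [0,0,-0.005,0,0,0],
  [0,0,-0.005,0,0,0],
])

```text
clock: 9.1
position: [0.5633, 0.0826, 0.1209]
ee_rot: [0.824, 3.031, -0.0]
force: [-2.6, -0.7, 6.3]
width: 0.151
gripper_force: 40.0
```

>>> move_arm([
  [0,0,-0.0008,0,0,0],
  [0,0,-0.0015,0,0,0],
  [0,0,-0.0015,0,0,0],
  [0,0,-0.0015,0,0,0],
])

```text
clock: 9.5
position: [0.5633, 0.0826, 0.1202]
ee_rot: [0.824, 3.031, -0.0]
force: [-4.5, -2.4, 10.5]
width: 0.149
gripper_force: 40.0
```

>>> move_arm([
  [0,0,-0.0006,0,0,0],
  [0,0,-0.0012,0,0,0],
  [0,0,-0.0012,0,0,0],
  [0,0,-0.0012,0,0,0],
])

```text
clock: 9.9
position: [0.5633, 0.0826, 0.1201]
ee_rot: [0.824, 3.031, -0.0]
force: [-6.2, -3.2, 19.1]
width: 0.147
gripper_force: 40.0
```

```bash
python3 - <<'E'
from h import *
st(); p=readout.observe()['position']
im,d,W=cloud('wrist'); cv2.imwrite('pics/w6.png',cv2.resize(im,(768,576))[...,::-1])
V=W-p;th=np.radians(-30.4);a=V[...,0]*np.cos(th)+V[...,1]*np.sin(th);b=-V[...,0]*np.sin(th)+V[...,1]*np.cos(th)
t=(V[...,2]>.012)&(V[...,2]<.026)&(abs(a)<.04)&(abs(b)<.006);print('bar top z',np.median(W[...,2][t]),'rel',np.median(V[...,2][t]))
h=(abs(V[...,2]+.0023)<.005)&(a<-.008)&(a>-.03)&(abs(b)<.02);print('skirt z',np.median(W[...,2][h]))
E
```

```text
[0.5633 0.0826 0.1201] yaw y-axis 59.57 z [ 8.e-04 -2.e-04 -1.e+00] F [-6.2 -3.2 19.1] T [-0.59  1.59 -0.03] w 0.14652220004101627 40.01483738422394 9.9 0.64089433742067
bar top z 0.14178068143753828 rel 0.021649710617638526
skirt z 0.11755720234083405
```

View pics/w6.png

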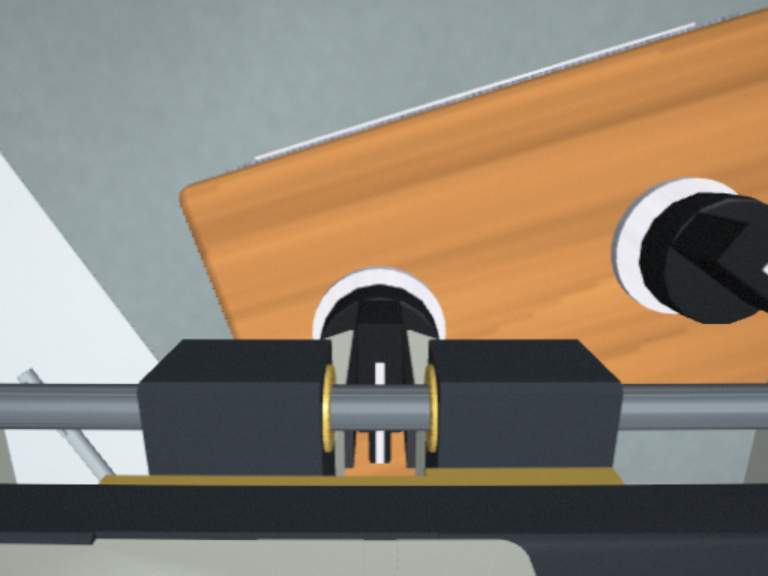

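The bar top is at 0.142, which is collar 0.106 + knob 0.042 − 0.006. The knob is home and the shaft is at its stop with about 19 N on it. In the picture the knob is seated at (380,310) and still held, and the fitted knob is untouched.

```bash
python3 -c "
from cell import ticket
print(ticket.sign_off())"
```

```text
the job is handed in; nothing more can be done
None
```

The knob is fully home on the D-shaft with its nose in line with the tab, and the gripper is still holding it pressed to the stop with about 19 N; the job was handed in at about 10 s on the robot's clock.

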